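Seat the slotted hub on the spring-key arbor

TASK

Lower the drilled aluminium hub, flange down, over the tall rod of the arbor, keeping it square so that it does not bind and never letting it drop. Pressing gently, turn it until the arbor's spring key snaps into the slots under its flange, so that it sits fully down on the seat by itself; then let go. Never force it, and leave the loose parts round about alone.

Things in the scene. Friction and masses are not known exactly. Their poses are not given: they have to be found in the camera images.
- hub_center (a point): Centre of the loose hub, on its bore axis, 40 mm above its underside and 40 mm below its top. One piece of bare aluminium, about 0.4 kg, 80 mm high: a round flange 84 mm across, 16 mm thick, and above it a six-sided neck, 36 mm across flats, 64 mm high, to be gripped. An 18 mm hole runs right through. z = bore axis, up; x points square out of a flat of the neck, the other flats every 60 degrees.
- hub_underside (a point): Centre of the hub's underside, same axes. Six straight radial slots, 10 mm wide, 9 mm deep and open to the rim, cross the flange's underside; one lies along x, the others every 60 degrees.
- arbor_seat (a point): On the axis of the fixed steel arbor, at the height of its seat face, 38 mm above the worktop; z up. Round foot 120 mm across, 12 mm thick; on it the round seat, 56 mm across; from the seat rises the rod. When the hub is fully seated its centre is 40 mm above this point. The x and y axes mean nothing.
- rod_tip (a point): Top of the arbor's plain vertical rod, 95 mm above the seat face, on the axis; z up. The rod is 16 mm thick; its last 12 mm taper to 6 mm.
- lug_height (a point): On the arbor's axis, 7 mm above the seat: the height of the spring key's two lugs, which stand opposite one another 36 mm from the axis, each 6 mm wide, 10 mm long radially. A spring holds them up: about 4 N to start moving, 9 N when level with the seat, 9 mm travel. The key's direction differs each time and is NOT given by these axes: find it by feel or by eye.
- arbor: The arbor, origin under its foot. Unless a slot lies over each lug the hub stands on the lugs, and their spring lifts it again when it is let go. A slot meets the key every 60 degrees of turning, within about 3 degrees either way; then the upward push on the hub falls away, the lugs stop it turning and it can sit flat on the seat.
- bench_post (a point): Middle, at worktop height, of the bench's fixed steel upright at its right edge, 70 mm along x by 30 mm, far taller than the arm reaches. Keep arm and gripper clear of it.
- bearing: black ball bearing lying flat, 52 mm across, 15 mm high; a bystander to be left alone; origin at the centre of its underside
- small_gear: dark toothed gear lying flat, 60 mm across, 16 mm high; a bystander to be left alone; origin at the centre of its underside
- bush_bronze: plain bronze bush standing, 30 mm across, 22 mm high; a bystander to be left alone; origin at the centre of its underside
- hex_sleeve: grey steel six-sided sleeve standing, 35 mm across, 42 mm high; a bystander to be left alone; origin at the centre of its underside
Mind the look-alikes: they are no part of the job. Leave any green look-alike of the part that bears hub_center alone.

How it is judged:
By the outcome, as a careful person would: the job done as asked, in the order asked, and still so for the second after the job is handed in, with the robot touching nothing.
It also fails if it takes over 72 s, if anything falls off the work surface, if the arm or the gripper's body presses on something with over 40 N, if the wrist force passes 120 N, or if a joint passes its speed limit or range.

ROBOT

A 7-joint arm with a two-finger parallel gripper is mounted at the origin on a cart in front of the work surface, level with it; the furniture and walls round the work are solid. World frame = base frame: x ahead of the robot, y to its left, z up, the work surface at z = 0. Lengths are in m, angles in rad, forces in N, time in s.
With the tool pointing down it reaches from about 0.35 to 0.9 m from the base axis. Payload 8.1 kg.
Tool frame: the origin (TCP) lies on the centre line of the jaws, within the pads' length; the fingertips stand 17 mm ahead of it and the grasp point (between the pads) lies 2 mm behind it; z points along the fingers, y is the direction in which the jaws open and shut (so a half turn about z gives the same grasp; the last joint's range is limited). The gripper opens to 92 mm and grips with 3 to 60 N. Pads are 19 mm wide; open, the fingers measure 130 mm over their backs; the gripper's body (75 mm by 190 mm) begins 47 mm behind the grasp point.
Start: joints at [-1.22, 0.434, 0.025, 1.573, -0.012, 1.134, -0.075], TCP at [0.274, 0.562, 0.212] pointing down, gripper open.
Joint ranges: [-2.62, 2.62], [-0.44, 2.09], [-1.27, 1.32], [0.08, 2.57], [-1.32, 4.46], [0.12, 2], [-2.74, 2.74]. Speed limits (rad/s): [2.22, 2.22, 3.01, 3.01, 3.14, 3.14, 3.14].

INTERFACE

Orientations are given as a rotation vector (axis times angle).
In Python, from cell import arm, imaging, job gives the robot as it stands.
- The arm moves only by the tool jog_arm, never from a script. Its argument "moves" is a list of rows, each an object with "fingers": the closure, from -1 (fully open) to 1 (shut); "xyz": the shift along the tool's x, y, z in cm, a list of three; "angular": the turn, a rotation vector about the tool's x, y, z in rad, a list of three. In form: [{"fingers": fingers, "xyz": [dx, dy, dz], "angular": [ax, ay, az]}, ...]. A call has 1 to 12 rows; each row is the pose to reach, as a shift and turn from the pose commanded when the call began, along the tool's axes at that moment; what a row does not reach only later rows make up. A row lasts 1/8 s, in which the tool goes at most 62.5 mm and 10.7 degrees, less where a joint would pass 70% of its speed; a pose out of reach is approached as far as the arm can. A call with a gripper value outside its range is refused whole. The fingers move at their own pace and stop on an object; "grip_force" is the grip in N (left out, the last holds). Time passes only in rows, so rows that repeat a pose let the fingers close. It gives the time, the measured TCP pose, the force and the opening at its end, in the units of the state.
- arm.observe(): the state, without advancing time (a new reading comes with each control period).
- imaging.get_image(name): name is "scene" or "top" or "wrist"; returns the picture (480x640x3 uint8, red, green, blue); there is no depth.
- imaging.camera_params(name): a dict with "fx", "fy", "cx", "cy" (pixels), "rvec" (rotation vector, rad) and "tvec" (3), from world to camera coordinates, as OpenCV has them; the wrist camera has in their place "hand_eye" (4x4, takes a point from camera to tool coordinates, whose origin is the TCP and whose axes are the flange's). Camera axes: x right, y down, z forward; pixel columns grow to the right and rows downward; lengths in m; the calibration is good to about 2 mm. A picture is of the moment at which its call begins: read the wrist's pose just before it. camera_params takes no time and is no camera call.
- job.sign_off(): hands the job in, once; it reports no verdict.
The state is a dict: "clock": time; "joints": joint angles; "dq": joint speeds; "joint_efforts": joint torques, N m; "position": TCP position; "ee_rot": TCP orientation; "force": force on the tool from outside, world axes, zero at the start; "ft_torque": the same for the moment, N m; "width": opening from 0.0 (shut) to 1.0 (fully open).
Only numpy, scipy, OpenCV 4.12 (cv2) and the standard library are available. Lean on these libraries where they do the work, as an engineer would, in place of code of your own. Each camera call takes 0.05 s, during which the arm holds its last target. There are 200 camera calls.

## Working session

There is one attempt and no reset: what is moved stays moved. The work goes in short steps, Python scripts to look and compute and a tool call to move; the robot and the scene stay as the last step left them, time stands still between calls to the robot, and variables do not carry over. Pictures are saved under pics/ and viewed, about 8 in all and at most 12, crops included, and the job is handed in when it is done.

Besides the shell and the picture viewer there is one more tool, called after "Emit:" as name(argument=value, ...) on one line, values as JSON. jog_arm: Moves the arm, as the interface text tells. Its arguments: {"type":"object","properties":{"moves":{"type":"array"},"grip_force":{"type":"number"}},"required":["moves"]}

```bash
mkdir -p pics; ls
python3 - <<'E'
from cell import arm, imaging, job
import cv2
print(arm.observe())
for n in("scene","top"):
    print(n,imaging.camera_params(n)); cv2.imwrite(f"pics/{n}0.png",imaging.get_image(n)[:,:,::-1])
print(imaging.camera_params("wrist"))
E
```

```text
pics
{'clock': 0.0, 'joints': array([-1.21956912,  0.43523069,  0.02493343,  1.57410432, -0.01162149,
        1.13398007, -0.075089  ]), 'dq': array([ 4.01443755e-04,  6.64281172e-05, -5.13578355e-05,  1.02347044e-03,
        8.87607213e-04,  6.11242862e-04,  1.25578290e-03]), 'joint_efforts': array([-7.27320344e-05, -6.67861462e+01,  9.84961577e-01, -3.14460683e+01,
       -6.06267666e-02,  4.28814988e-02,  1.27233634e-04]), 'position': array([0.27379661, 0.56124146, 0.21163693]), 'ee_rot': array([-7.06761080e-01, -3.06080381e+00,  2.44691630e-03]), 'force': array([ 0.31915807, -0.05435282, -0.45519025]), 'ft_torque': array([-0.01729927,  0.02229265,  0.02371915]), 'width': 1.0008543983850573}
scene {'fx': 454.2915677227691, 'fy': 454.2915677227691, 'cx': 322.60915798455284, 'cy': 235.21890611635226, 'rvec': array([ 1.10920223, -2.18362666,  1.12215706]), 'tvec': array([0.3124009 , 0.29807797, 0.97379238])}
top {'fx': 453.4513347486674, 'fy': 453.4513347486674, 'cx': 311.1907149695598, 'cy': 233.83002433174948, 'rvec': array([ 2.14176302, -2.14158371,  0.15258303]), 'tvec': array([0.03601391, 0.47394029, 1.40744546])}
{'fx': 423.55557975135633, 'fy': 423.55557975135633, 'cx': 318.53156161251366, 'cy': 242.21176109896126, 'hand_eye': array([[-1.25873005e-03, -9.51871839e-01, -3.06493747e-01,
         8.34247466e-02],
       [ 9.99999169e-01, -1.28323743e-03, -1.21540619e-04,
        -1.27192475e-03],
       [-2.77613154e-04, -3.06493645e-01,  9.51872664e-01,
        -1.72730575e-01],
       [ 0.00000000e+00,  0.00000000e+00,  0.00000000e+00,
         1.00000000e+00]])}
```

View pics/scene0.png

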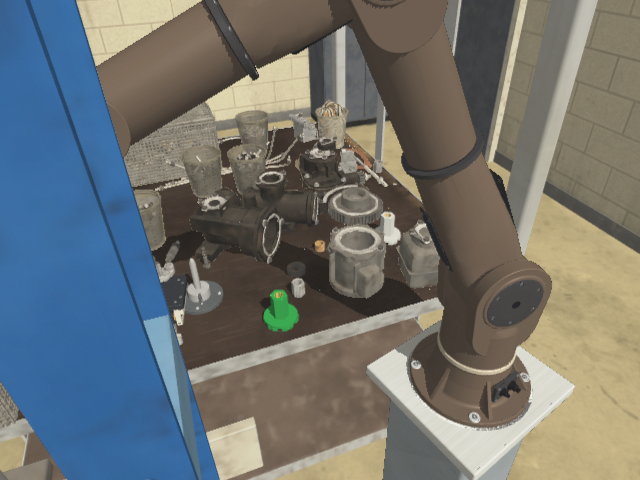

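View pics/top0.png

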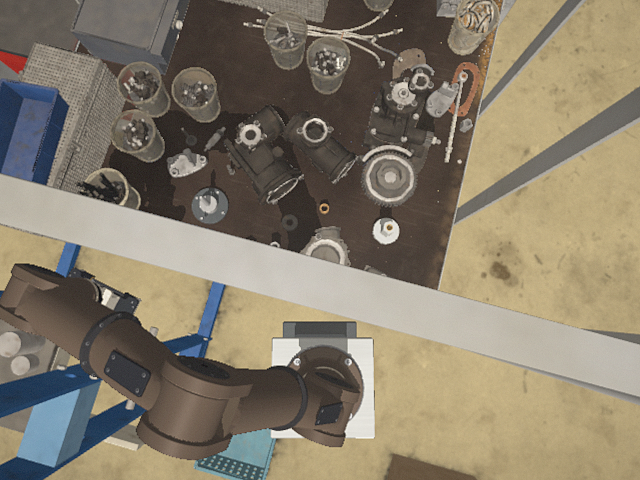

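The top view shows the arbor at about (208,205) and the bare aluminium hub at about (386,231). The scene view shows the hub at (390,228), the arbor at (200,290) and the green look-alike at (281,310). Next I'll enlarge both parts.

```bash
cat > h.py <<'E'
import numpy as np, cv2
from scipy.spatial.transform import Rotation as R
from cell import arm, imaging, job
def ray(n,uv,st=None):
    p=imaging.camera_params(n)
    d=np.array([(uv[0]-p['cx'])/p['fx'],(uv[1]-p['cy'])/p['fy'],1])
    if n=='wrist':
        H=p['hand_eye']; Rt=R.from_rotvec(st['ee_rot']).as_matrix()
        return st['position']+Rt@H[:3,3], Rt@H[:3,:3]@d
    M=R.from_rotvec(p['rvec']).as_matrix()
    return -M.T@p['tvec'], M.T@d
def onz(n,uv,z,st=None):
    o,d=ray(n,uv,st); return o+d*(z-o[2])/d[2]
def proj(n,P,st=None):
    p=imaging.camera_params(n)
    if n=='wrist':
        H=p['hand_eye']; Rt=R.from_rotvec(st['ee_rot']).as_matrix()
        c=H[:3,:3].T@(Rt.T@(np.array(P)-st['position'])-H[:3,3])
    else: c=R.from_rotvec(p['rvec']).as_matrix()@np.array(P)+p['tvec']
    return np.array([p['fx']*c[0]/c[2]+p['cx'],p['fy']*c[1]/c[2]+p['cy']])
E
python3 - <<'E'
from h import *
t=cv2.imread('pics/top0.png'); s=cv2.imread('pics/scene0.png')
f=lambda im,x,y,w=80,h=60:cv2.resize(im[y:y+h,x:x+w],(400,300),interpolation=cv2.INTER_CUBIC)
cv2.imwrite('pics/z0.png',np.vstack([np.hstack([f(t,345,200),f(t,170,175)]),np.hstack([f(s,350,190),f(s,150,250)])]))
print('hub top',onz('top',(387,228),.08),'scene',onz('scene',(389,213),.08))
print('arb foot',onz('top',(210,205),.012), onz('scene',(201,297),.012))
print('post cand; green', onz('scene',(279,293),.08))
E
```

```text
hub top [ 0.48536154 -0.19806743  0.08      ] scene [ 0.49411754 -0.21451582  0.08      ]
arb foot [0.57282494 0.36704478 0.012     ] [0.56425445 0.36889215 0.012     ]
post cand; green [0.38725245 0.23319117 0.08      ]
```

View pics/z0.png

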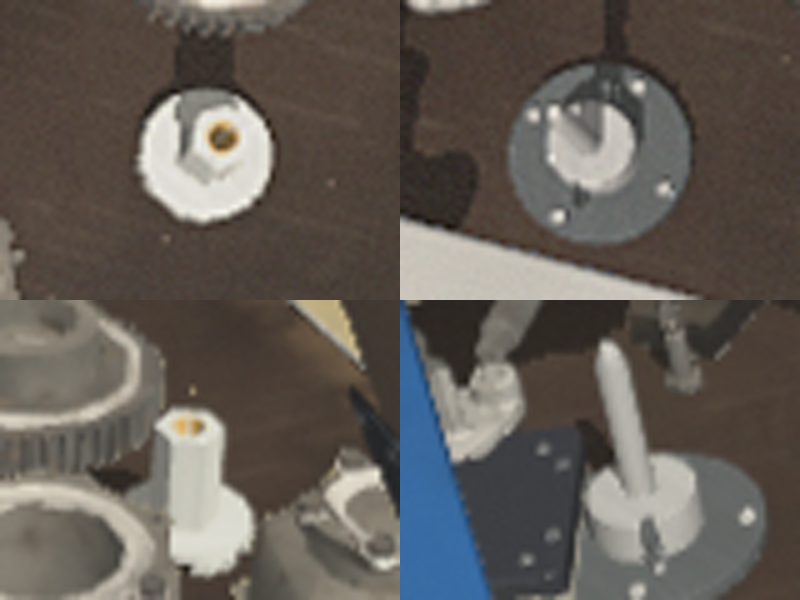

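Emit:
jog_arm(moves=[{"fingers": -1,"xyz": [-4,-1,-6],"angular": [0,0,0]},{"fingers": -1,"xyz": [-9,-2,-10],"angular": [0,0,0]},{"fingers": -1,"xyz": [-15,-3,-12],"angular": [0,0,0]},{"fingers": -1,"xyz": [-21,-4,-12],"angular": [0,0,0]},{"fingers": -1,"xyz": [-27,-5,-12],"angular": [0,0,0]},{"fingers": -1,"xyz": [-32,-6,-12],"angular": [0,0,0]},{"fingers": -1,"xyz": [-32,-6,-12],"angular": [0,0,0]},{"fingers": -1,"xyz": [-32,-6,-12],"angular": [0,0,0]}])

```text
clock: 1.1
position: [0.5349, 0.3677, 0.3319]
ee_rot: [-0.707, -3.06, 0.0]
force: [-0.2, 0.6, 1.1]
width: 1.001
```

Run:
```python
from h import *
st=arm.observe(); im=imaging.get_image('wrist')[:,:,::-1]
np.save('st1.npy',st,allow_pickle=True); cv2.imwrite('pics/w1.png',im)
print(st)
A=np.array([.570,.368,.038]); print(proj('wrist',A,st))
for uv in((389.4,227.4),):
    a,d=ray('top',uv); b,e=ray('scene',(387.4,215.2))
    s=np.linalg.lstsq(np.c_[d,-e],b-a,rcond=None)[0]; print(a+d*s[0],b+e*s[1])
print('post',onz('top',(452,220),0))
```

```text
{'clock': 1.1, 'joints': array([-0.77618553,  0.4128284 ,  0.14391196,  1.31982908, -0.05895942,
        1.41398481,  0.4818208 ]), 'dq': array([-0.02660535, -0.00833187, -0.01999876,  0.00408848, -0.00240475,
       -0.00077449,  0.00104989]), 'joint_efforts': array([ 2.72459351e+00, -6.73386168e+01,  4.11873758e+00, -3.42834878e+01,
        2.63883378e-01,  6.76465477e-02,  5.67040429e-02]), 'position': array([0.53485961, 0.36773931, 0.33189631]), 'ee_rot': array([-7.06826948e-01, -3.05987974e+00,  4.98311131e-04]), 'force': array([-0.15515421,  0.59820988,  1.07905376]), 'ft_torque': array([ 0.0470115 ,  0.08516803, -0.00397586]), 'width': 1.0005396425421997}
[333.63727714 212.72685674]
[ 0.4874288  -0.20571111  0.07880771] [ 0.48925218 -0.20380981  0.0787858 ]
post [ 0.52475283 -0.42404571  0.        ]
```

View pics/w1.png

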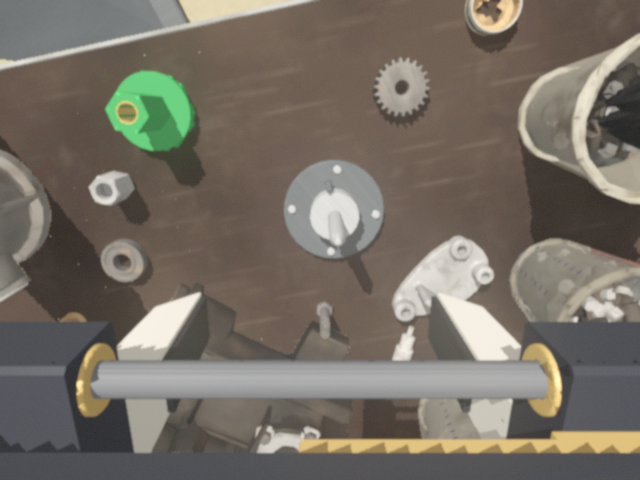

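The wrist view shows the arbor foot at about (334,210), with one lug seen at (331,187). The green hub is at upper left, and the sleeve and bearing are at left and well clear.

Run:
```python
from h import *
st=np.load('st1.npy',allow_pickle=True).item(); im=cv2.imread('pics/w1.png')
b,g,r=[im[:,:,i].astype(int) for i in range(3)]
m=((b-r>=-6)&(b+g+r>180)).astype(np.uint8)*255
m[:140]=0;m[280:]=0;m[:,:270]=0;m[:,400:]=0
m=cv2.morphologyEx(m,cv2.MORPH_OPEN,np.ones((3,3)))
c=max(cv2.findContours(m,cv2.RETR_EXTERNAL,cv2.CHAIN_APPROX_NONE)[0],key=cv2.contourArea)
c=cv2.convexHull(c)[:,0]; P=np.array([onz('wrist',p,.012,st)[:2] for p in c])
A=np.c_[2*P,np.ones(len(P))]; s=np.linalg.lstsq(A,(P**2).sum(1),rcond=None)[0]
ctr=s[:2]; print('foot',ctr,'r',np.sqrt(s[2]+ctr@ctr), np.std(np.linalg.norm(P-ctr,axis=1)))
S=np.r_[ctr,.038]; print('seat px',proj('wrist',S,st),'tip px',proj('wrist',np.r_[ctr,.133],st))
o=(290,160);k=8
z=cv2.resize(im[o[1]:o[1]+75,o[0]:o[0]+90],None,fx=k,fy=k,interpolation=cv2.INTER_CUBIC)
q=lambda p:tuple(int(v) for v in (np.array(p)-o+.5)*k)
cv2.circle(z,q(proj('wrist',np.r_[ctr,.133],st)),4,(0,0,255),-1)
for a in range(0,360,30):
    u=[np.cos(np.radians(a)),np.sin(np.radians(a)),0]
    cv2.circle(z,q(proj('wrist',S+.028*np.array(u),st)),3,(255,0,0) if a else (0,255,0),-1)
    cv2.circle(z,q(proj('wrist',S+[0,0,.007]+.036*np.array(u),st)),3,(0,255,255) if a else (0,255,0),-1)
cv2.imwrite('pics/w1z.png',z)
```

```text
foot [0.57383184 0.36697321] r 0.05971934386230875 0.0003967023260356349
seat px [334.2720842  216.06658534] tip px [337.89183677 241.51212793]
```

View pics/w1z.png

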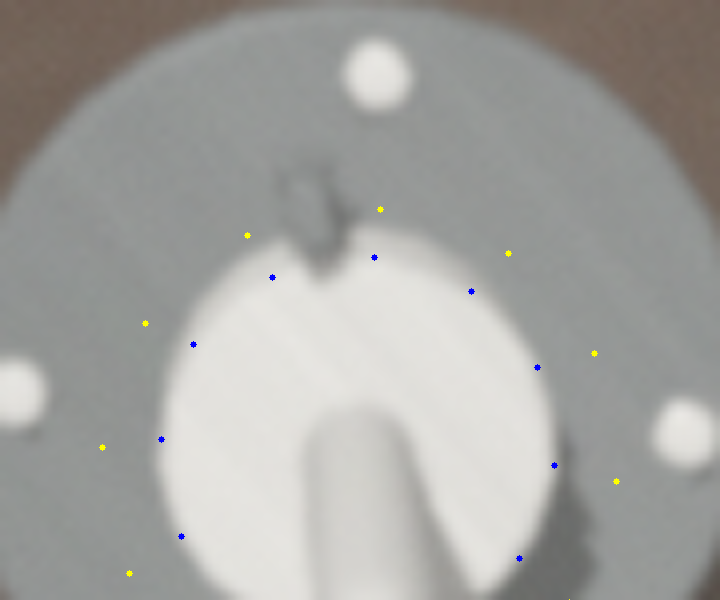

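Emit:
jog_arm(moves=[{"fingers": -1,"xyz": [-2,-6,0],"angular": [0,0,0]},{"fingers": -1,"xyz": [-4,-12,0],"angular": [0,0,0]},{"fingers": -1,"xyz": [-6,-18,0],"angular": [0,0,0]},{"fingers": -1,"xyz": [-8,-24,0],"angular": [0,0,0]},{"fingers": -1,"xyz": [-10,-29,0],"angular": [0,0,0]},{"fingers": -1,"xyz": [-12,-34,0],"angular": [0,0,0]},{"fingers": -1,"xyz": [-14,-40,0],"angular": [0,0,0]},{"fingers": -1,"xyz": [-16,-45,0],"angular": [0,0,0]},{"fingers": -1,"xyz": [-19,-51,0],"angular": [0,0,0]},{"fingers": -1,"xyz": [-21,-54,0],"angular": [0,0,0]},{"fingers": -1,"xyz": [-21,-54,0],"angular": [0,0,0]},{"fingers": -1,"xyz": [-21,-54,0],"angular": [0,0,0]}])

```text
clock: 2.65
position: [0.4877, -0.2079, 0.3323]
ee_rot: [-0.703, -3.062, -0.002]
force: [0.2, -0.5, 0.2]
width: 0.998
```

The zoom shows the lug at about zoom (313,213), i.e. px (328.6,186.1). The fitted seat outline agrees with the picture.

Run:
```python
from h import *
st=np.load('st1.npy',allow_pickle=True).item()
L=onz('wrist',(328.6,186.1),.045,st)[:2]-[.57383,.36697]
print('lug',np.linalg.norm(L),np.degrees(np.arctan2(L[1],L[0])))
st=arm.observe(); im=imaging.get_image('wrist')[:,:,::-1].copy()
np.save('st2.npy',st,allow_pickle=True); cv2.imwrite('pics/w2.png',im)
print(st['position'],st['ee_rot'],st['joints'])
u=proj('wrist',[.488,-.205,.08],st); print(u)
x,y=int(u[0])-60,int(u[1])-60; x=max(x,0);y=max(y,0);print(x,y)
z=cv2.resize(im[y:y+112,x:x+120],None,fx=3.33,fy=3.33,interpolation=cv2.INTER_CUBIC)
w=cv2.resize(im,(400,300)); w=cv2.copyMakeBorder(w,0,z.shape[0]-300,0,0,0)
cv2.imwrite('pics/w2z.png',np.hstack([z,w]))
```

```text
lug 0.03617407937487239 164.82285362427706
[ 0.48770309 -0.20786179  0.33226932] [-7.02842833e-01 -3.06163159e+00 -1.50590916e-03] [-0.07480385  0.19976439  0.46821613  1.63655596 -0.09331931  1.32778378
  1.52741673]
[322.21953672 191.30986434]
262 131
```

View pics/w2z.png

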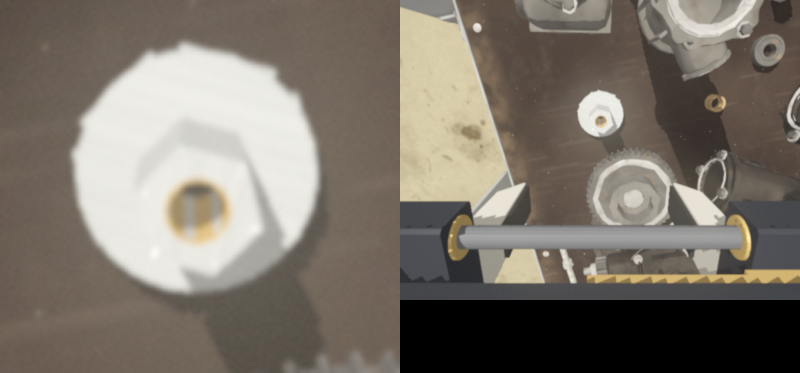

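The hub's bore top is at px (321,194). The neck's rotation is unclear at this range, so I'll take a closer look from lower down.

Emit:
jog_arm(moves=[{"fingers": -1,"xyz": [0,0,5],"angular": [0,0,0]},{"fingers": -1,"xyz": [0,0,10],"angular": [0,0,0]},{"fingers": -1,"xyz": [0,0,14],"angular": [0,0,0]},{"fingers": -1,"xyz": [0,0,14],"angular": [0,0,0]},{"fingers": -1,"xyz": [0,0,14],"angular": [0,0,0]}])

```text
clock: 3.32
position: [0.4884, -0.2093, 0.194]
ee_rot: [0.704, 3.06, 0.0]
force: [0.8, 0.6, 0.4]
width: 0.999
```

Run:
```python
from h import *
st=arm.observe(); im=imaging.get_image('wrist')[:,:,::-1].copy()
np.save('st3.npy',st,allow_pickle=True); cv2.imwrite('pics/w3.png',im)
print(st['position'],st['ee_rot'])
u=proj('wrist',[.488,-.205,.08],st); print(u)
x,y=int(u[0])-100,int(u[1])-90; x=max(x,0);y=max(y,0);print(x,y)
g=im[y:y+150,x:x+200]
cv2.imwrite('pics/w3z.png',cv2.resize(g,None,fx=4,fy=4,interpolation=cv2.INTER_CUBIC))
```

```text
[ 0.48835644 -0.2093084   0.19400362] [7.04135059e-01 3.05984493e+00 3.12687571e-04]
[325.5656682  226.90712812]
225 136
```

View pics/w3z.png

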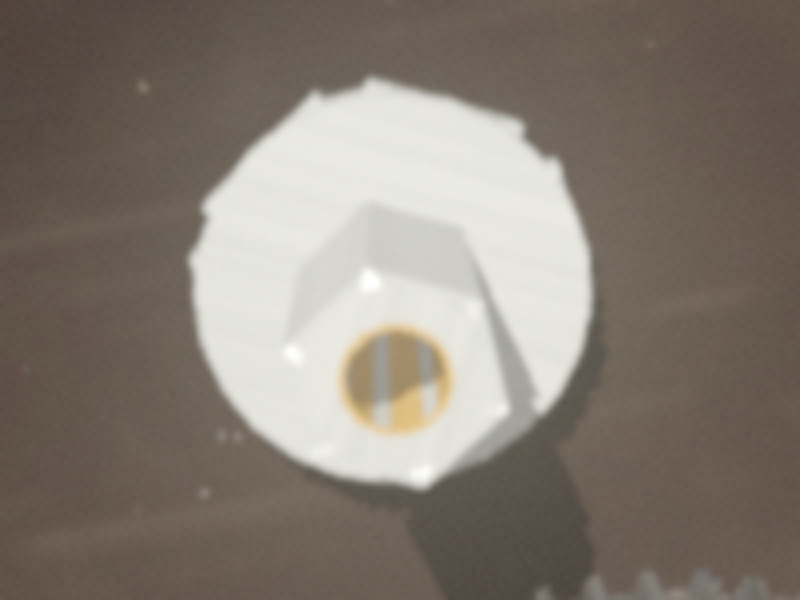

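The close view shows the top-face hexagon corners at zoom (371,282), (478,308), (503,410), (422,477), (322,453) and (293,353). The bore is at (397,380), and slot notches show on the rim at (344,89), (540,142) and (198,235).

Run:
```python
from h import *
st=np.load('st3.npy',allow_pickle=True).item()
T=lambda p:(np.array(p)+.5)/4-.5+[225,136]
V=np.array([onz('wrist',T(p),.08,st)[:2] for p in [(371,282),(478,308),(503,410),(422,477),(322,453),(293,353)]])
c=V.mean(0); print('hex c',c, np.linalg.norm(V-c,axis=1)); print(np.degrees(np.arctan2(*(V-c).T[::-1]))%60)
print('bore',onz('wrist',T((397,380)),.08,st))
im=cv2.imread('pics/w3.png'); m=(im.min(2)>150).astype(np.uint8)
cc=max(cv2.findContours(m,cv2.RETR_EXTERNAL,cv2.CHAIN_APPROX_NONE)[0],key=cv2.contourArea)[:,0]
cc=cc[(cc[:,1]<136+300/4)]
P=np.array([onz('wrist',p,.016,st)[:2] for p in cc])
s=np.linalg.lstsq(np.c_[2*P,np.ones(len(P))],(P**2).sum(1),rcond=None)[0]; print('flange c',s[:2],np.sqrt(s[2]+s[:2]@s[:2]))
for p in[(344,89),(540,142),(198,235)]:
    d=onz('wrist',T(p),.008,st)[:2]-c; print('slot',np.linalg.norm(d),np.degrees(np.arctan2(d[1],d[0]))%60)
M=R.from_rotvec(st['ee_rot']).as_matrix(); print(M.round(4)); print('jaw az',np.degrees(np.arctan2(M[1,1],M[0,1])))
```

```text
hex c [ 0.49026635 -0.20718703] [0.0185658  0.01919597 0.01933964 0.0183977  0.01900302 0.0191816 ]
[48.9063677  47.92116007 48.18665799 47.69891398 48.49875134 48.24911614]
bore [ 0.48993135 -0.20725215  0.08      ]
flange c [ 0.31693611 -0.38591212] 0.051561409592443715
slot 0.043765454312308494 47.91749412634067
slot 0.04399266708064449 49.61345852365392
slot 0.04358730965591432 48.64938256313829
[[-8.994e-01  4.371e-01  1.800e-03]
 [ 4.371e-01  8.994e-01 -2.000e-04]
 [-1.700e-03  6.000e-04 -1.000e+00]]
jaw az 64.08131375780985
```

Slots at 48.7° (mod 60), neck flats at 18° and 78°, lug at 44.8° (mod 60). I'll grip across the 78° flats, which means turning the tool by -0.248 rad.

Emit:
jog_arm(moves=[{"fingers": -1,"xyz": [0,0.2,0],"angular": [0,0,-0.13]},{"fingers": -1,"xyz": [-0.06,0.26,0],"angular": [0,0,-0.248]},{"fingers": -1,"xyz": [-0.06,0.26,4],"angular": [0,0,-0.248]},{"fingers": -1,"xyz": [-0.06,0.26,8],"angular": [0,0,-0.248]},{"fingers": -1,"xyz": [-0.06,0.26,11],"angular": [0,0,-0.248]},{"fingers": -1,"xyz": [-0.06,0.26,11],"angular": [0,0,-0.248]},{"fingers": -1,"xyz": [-0.06,0.26,11],"angular": [0,0,-0.248]},{"fingers": -1,"xyz": [-0.06,0.26,11],"angular": [0,0,-0.248]}])

```text
clock: 4.38
position: [0.4903, -0.2082, 0.0842]
ee_rot: [0.322, 3.122, -0.001]
force: [-0.2, 1.0, 0.5]
width: 1.001
```

```bash
cat > s.py <<'E'
from h import *
import sys
st=arm.observe(); M=R.from_rotvec(st['ee_rot']).as_matrix()
print('pos',st['position'].round(4),'jaw az',np.degrees(np.arctan2(M[1,1],M[0,1])).round(2),'z',M[:,2].round(4),'F',st['force'].round(1),'T',st['ft_torque'].round(2),'w',st['width'].round(3),st['joints'].round(2))
if len(sys.argv)>3: print('tool shift cm',(M.T@(np.array([float(v) for v in sys.argv[1:4]])-st['position'])*100).round(2))
E
python3 s.py .4901 -.2072 .057
```

```text
Traceback (most recent call last):
  File "s.py", line 4, in <module>
    print('pos',st['position'].round(4),'jaw az',np.degrees(np.arctan2(M[1,1],M[0,1])).round(2),'z',M[:,2].round(4),'F',st['force'].round(1),'T',st['ft_torque'].round(2),'w',st['width'].round(3),st['joints'].round(2))
                                                                                                                                                                              ^^^^^^^^^^^^^^^^^
AttributeError: 'float' object has no attribute 'round'
```

Emit:
jog_arm(grip_force=30, moves=[{"fingers": -1,"xyz": [0,0.1,1.5],"angular": [0,0,0]},{"fingers": -1,"xyz": [0,0.1,2.7],"angular": [0,0,0]},{"fingers": -1,"xyz": [0,0.1,2.7],"angular": [0,0,0]},{"fingers": 1,"xyz": [0,0.1,2.7],"angular": [0,0,0]},{"fingers": 1,"xyz": [0,0.1,2.7],"angular": [0,0,0]},{"fingers": 1,"xyz": [0,0.1,2.7],"angular": [0,0,0]},{"fingers": 1,"xyz": [0,0.1,2.7],"angular": [0,0,0]},{"fingers": 1,"xyz": [0,0.1,2.7],"angular": [0,0,0]},{"fingers": 1,"xyz": [0,0.1,2.7],"angular": [0,0,0]},{"fingers": 1,"xyz": [0,0.1,2.7],"angular": [0,0,0]}])

```text
clock: 5.62
position: [0.4892, -0.2066, 0.0554]
ee_rot: [0.322, 3.125, 0.0]
force: [0.5, 1.0, 0.4]
width: 0.386
```

```bash
sed -i "s/st\['width'\].round(3)/round(st['width'],3)/" s.py; python3 s.py .4901 -.2072 .057
```

```text
pos [ 0.4892 -0.2066  0.0554] jaw az 78.22 z [ 0.e+00  3.e-04 -1.e+00] F [0.5 1.  0.4] T [0.14 0.02 0.03] w 0.386 [ 0.06  0.49  0.33  1.99 -0.24  0.7   1.9 ]
tool shift cm [-0.1  -0.04 -0.16]
```

Emit:
jog_arm(moves=[{"fingers": 1,"xyz": [0,0,-2],"angular": [0,0,0]},{"fingers": 1,"xyz": [0,0,-6],"angular": [0,0,0]},{"fingers": 1,"xyz": [0,0,-11],"angular": [0,0,0]},{"fingers": 1,"xyz": [0,0,-16],"angular": [0,0,0]},{"fingers": 1,"xyz": [0,0,-21],"angular": [0,0,0]},{"fingers": 1,"xyz": [0,0,-25],"angular": [0,0,0]},{"fingers": 1,"xyz": [0,0,-25],"angular": [0,0,0]},{"fingers": 1,"xyz": [0,0,-25],"angular": [0,0,0]},{"fingers": 1,"xyz": [0,0,-25],"angular": [0,0,0]}])

```text
clock: 6.75
position: [0.4881, -0.2064, 0.3035]
ee_rot: [-0.322, -3.121, -0.001]
force: [0.3, 0.0, -5.8]
width: 0.39
```

```bash
python3 s.py
python3 - <<'E'
from h import *
st=arm.observe(); im=imaging.get_image('wrist')[:,:,::-1].copy()
np.save('st4.npy',st,allow_pickle=True); cv2.imwrite('pics/w4.png',im)
cv2.imwrite('pics/w4z.png',cv2.resize(im[210:410,200:440],(720,600),interpolation=cv2.INTER_CUBIC))
E
```

```text
pos [ 0.4881 -0.2064  0.3035] jaw az 78.2 z [-3.5e-03  9.0e-04 -1.0e+00] F [ 0.3  0.  -5.8] T [ 0.01  0.02 -0.01] w 0.39 [-0.04  0.22  0.42  1.68 -0.09  1.27  1.77]
```

View pics/w4z.png

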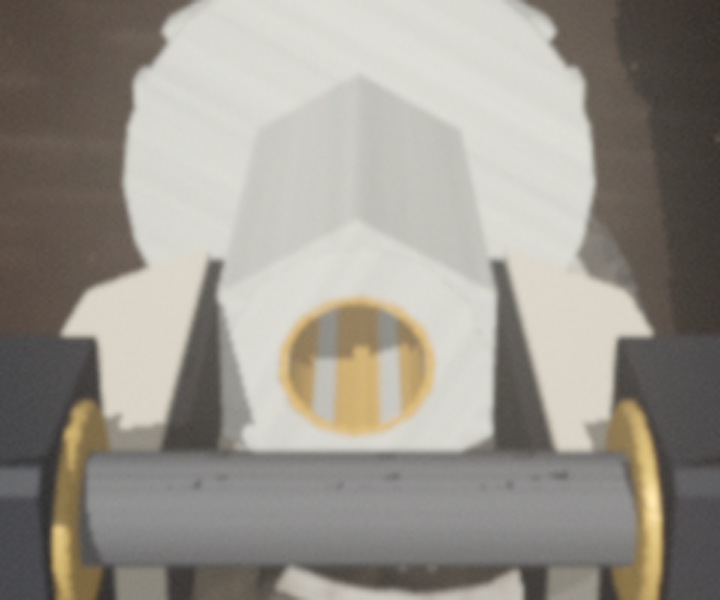

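The hub is held square on the flats, and its bore top is at px (319,332). I'll work out where its axis lies in the tool frame.

Run:
```python
from h import *
st=np.load('st4.npy',allow_pickle=True).item()
p=imaging.camera_params('wrist');H=p['hand_eye']
g=cv2.imread('pics/w4.png'); hsv=cv2.cvtColor(g,cv2.COLOR_BGR2HSV)
d=H[:3,:3]@np.array([(319-p['cx'])/p['fx'],(332-p['cy'])/p['fy'],1]);o=H[:3,3]
a=(o+d*(-.0246-o[2])/d[2])[:2]; print('axis in tool',a)
M=R.from_rotvec(st['ee_rot']).as_matrix(); 
t=np.r_[.57383,.36697,.300]-M@np.r_[a,0]; print('tcp target',t,'tool shift cm',(M.T@(t-st['position'])*100).round(2))
```

```text
axis in tool [-0.00116765 -0.0011179 ]
tcp target [0.57291554 0.36830299 0.30000443] tool shift cm [ 3.45 57.99  0.37]
```

Emit:
jog_arm(moves=[{"fingers": 1,"xyz": [0,0,-4],"angular": [0,0,0]},{"fingers": 1,"xyz": [0,4,-7],"angular": [0,0,0]},{"fingers": 1,"xyz": [0,10,-7],"angular": [0,0,0]},{"fingers": 1,"xyz": [0,16,-7],"angular": [0,0,0]},{"fingers": 1,"xyz": [1,22,-7],"angular": [0,0,-0.05]},{"fingers": 1,"xyz": [1.5,28,-7],"angular": [0,0,-0.1]},{"fingers": 1,"xyz": [2,34,-7],"angular": [0,0,-0.108]},{"fingers": 1,"xyz": [2.5,40,-7],"angular": [0,0,-0.108]},{"fingers": 1,"xyz": [3,46,-7],"angular": [0,0,-0.108]},{"fingers": 1,"xyz": [3.3,52,-7],"angular": [0,0,-0.108]},{"fingers": 1,"xyz": [3.45,56,-6],"angular": [0,0,-0.108]},{"fingers": 1,"xyz": [3.45,58,-5],"angular": [0,0,-0.108]}])

```text
clock: 8.3
position: [0.5731, 0.3707, 0.3528]
ee_rot: [-0.149, -3.135, 0.002]
force: [-0.9, -0.6, -4.7]
width: 0.387
```

Emit:
jog_arm(moves=[{"fingers": 1,"xyz": [0,0,3],"angular": [0,0,0]},{"fingers": 1,"xyz": [0,0,6],"angular": [0,0,0]},{"fingers": 1,"xyz": [0,0,8],"angular": [0,0,0]},{"fingers": 1,"xyz": [0,0,8],"angular": [0,0,0]},{"fingers": 1,"xyz": [0,0,8],"angular": [0,0,0]},{"fingers": 1,"xyz": [0,0,8],"angular": [0,0,0]}])

```text
clock: 9.05
position: [0.5746, 0.368, 0.2767]
ee_rot: [0.154, 3.136, 0.002]
force: [-0.3, 0.6, -4.2]
width: 0.388
```

```bash
python3 s.py .5729 .3683 .2
python3 - <<'E'
from h import *
st=arm.observe(); im=imaging.get_image('wrist')[:,:,::-1].copy()
np.save('st5.npy',st,allow_pickle=True); cv2.imwrite('pics/w5.png',im)
s=imaging.get_image('scene')[:,:,::-1]; t=imaging.get_image('top')[:,:,::-1]
cv2.imwrite('pics/s5.png',s); cv2.imwrite('pics/t5.png',t)
f=lambda im,x,y,w=80,h=60:cv2.resize(im[y:y+h,x:x+w],(400,300),interpolation=cv2.INTER_CUBIC)
cv2.imwrite('pics/z5.png',np.vstack([np.hstack([f(im,240,250,160,120),f(t,170,175)]),np.hstack([f(s,150,190,120,90),f(s,160,240)])]))
E
```

```text
pos [0.5746 0.368  0.2767] jaw az 84.37 z [ 0.0016  0.0011 -1.    ] F [-0.3  0.6 -4.2] T [ 0.08  0.04 -0.01] w 0.388 [-0.72  0.49  0.12  1.33 -0.06  1.33  0.87]
tool shift cm [0.18 0.   7.67]
```

View pics/z5.png

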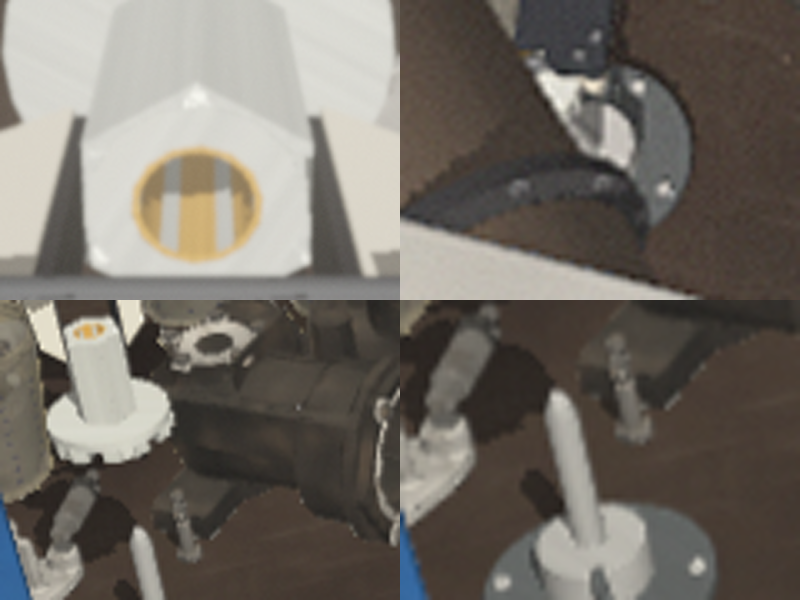

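The scene crop shows the hub above the rod: bore top at about (177,199), rod tip at about (191,258.5), and slots open on the underside rim. I'll check these projections against the targets.

Run:
```python
from h import *
st=np.load('st5.npy',allow_pickle=True).item(); M=R.from_rotvec(st['ee_rot']).as_matrix()
print('rod tip pred',proj('scene',[.57383,.36697,.133]))
print('hub top pred',proj('scene',st['position']+M@[-.0012,0,-.0246]), proj('scene',st['position']+M@[-.0012,-.0011,-.0246]))
im=cv2.imread('pics/s5.png')
# rod axis: row-wise centre between bright edges
for r in range(262,284,3):
    row=im[r,180:215].min(1).astype(int); print(r,180+np.flatnonzero(row>120)[[0,-1]].mean() if (row>120).any() else None, end=' ')
print()
for z in(.12,.11,.10,.09,.08): print(proj('scene',[.57383,.36697,z]).round(1),end='')
h=cv2.cvtColor(im,cv2.COLOR_BGR2HSV); m=((h[:,:,1]>90)&(h[:,:,0]<30)&(h[:,:,2]>90)).astype(np.uint8); m[:190]=0;m[210:]=0;m[:,:165]=0;m[:,195:]=0
y,x=np.nonzero(m); print('\norange',(x.min()+x.max())/2,(y.min()+y.max())/2,len(x))
w=cv2.imread('pics/w5.png'); h=cv2.cvtColor(w,cv2.COLOR_BGR2HSV); m=(h[:,:,1]>100)&(h[:,:,0]<30); m[:300]=0;m[357:]=0;m[:,:280]=0;m[:,360:]=0
y,x=np.nonzero(m); print('wrist bore',(x.min()+x.max())/2,(y.min()+y.max())/2)
```

```text
rod tip pred [191.43143458 257.97928407]
hub top pred [176.51259329 198.43194187] [176.99956729 198.30056491]
262 192.0 265 192.5 268 193.5 271 193.5 274 194.5 277 195.5 280 196.0 283 200.5 
[192.4 262.1][193.2 265.3][193.9 268.4][194.7 271.5][195.4 274.6]
orange 176.0 198.5 21
wrist bore 318.5 331.5
```

Emit:
jog_arm(moves=[{"fingers": 1,"xyz": [0.15,0,3],"angular": [0,0,0]},{"fingers": 1,"xyz": [0.15,0,6],"angular": [0,0,0]},{"fingers": 1,"xyz": [0.15,0,8],"angular": [0,0,0]},{"fingers": 1,"xyz": [0.15,0,8.4],"angular": [0,0,0]},{"fingers": 1,"xyz": [0.15,0,8.4],"angular": [0,0,0]},{"fingers": 1,"xyz": [0.15,0,8.4],"angular": [0,0,0]},{"fingers": 1,"xyz": [0.15,0,8.4],"angular": [0,0,0]}])

```text
clock: 10.07
position: [0.5729, 0.3684, 0.1924]
ee_rot: [0.154, 3.137, 0.002]
force: [-0.9, 0.1, -4.6]
width: 0.389
```

```bash
python3 s.py .5731 .3681 .176
```

```text
pos [0.5729 0.3684 0.1924] jaw az 84.39 z [ 1.2e-03  9.0e-04 -1.0e+00] F [-0.9  0.1 -4.6] T [ 0.02  0.04 -0.  ] w 0.389 [-0.72  0.54  0.11  1.45 -0.06  1.15  0.87]
tool shift cm [-0.02 -0.03  1.64]
```

Emit:
jog_arm(moves=[{"fingers": 1,"xyz": [0,0,0.3],"angular": [0,0,0]},{"fingers": 1,"xyz": [0,0,0.6],"angular": [0,0,0]},{"fingers": 1,"xyz": [0,0,0.9],"angular": [0,0,0]},{"fingers": 1,"xyz": [0,0,1.2],"angular": [0,0,0]},{"fingers": 1,"xyz": [0,0,1.5],"angular": [0,0,0]},{"fingers": 1,"xyz": [0,0,1.5],"angular": [0,0,0]}])

```text
clock: 10.82
position: [0.5723, 0.368, 0.1761]
ee_rot: [-0.154, -3.137, 0.0]
force: [-0.3, -0.1, -4.5]
width: 0.389
```

```bash
python3 s.py
```

```text
pos [0.5723 0.368  0.1761] jaw az 84.39 z [-5.e-04 -3.e-04 -1.e+00] F [-0.3 -0.1 -4.5] T [0.   0.05 0.02] w 0.389 [-0.72  0.55  0.11  1.47 -0.06  1.12  0.88]
```

Emit:
jog_arm(moves=[{"fingers": 1,"xyz": [0,0,0.3],"angular": [0,0,0]},{"fingers": 1,"xyz": [0,0,0.6],"angular": [0,0,0]},{"fingers": 1,"xyz": [0,0,0.9],"angular": [0,0,0]},{"fingers": 1,"xyz": [0,0,1.2],"angular": [0,0,0]},{"fingers": 1,"xyz": [0,0,1.5],"angular": [0,0,0]},{"fingers": 1,"xyz": [0,0,1.5],"angular": [0,0,0]}])

```text
clock: 11.58
position: [0.5724, 0.368, 0.1611]
ee_rot: [-0.154, -3.138, 0.0]
force: [0.6, -0.3, -4.8]
width: 0.388
```

```bash
python3 s.py
```

```text
pos [0.5724 0.368  0.1611] jaw az 84.39 z [-3.e-04 -3.e-04 -1.e+00] F [ 0.6 -0.3 -4.8] T [-0.01 -0.02 -0.  ] w 0.388 [-0.72  0.57  0.11  1.49 -0.06  1.09  0.88]
```

Emit:
jog_arm(moves=[{"fingers": 1,"xyz": [0,0,0.4],"angular": [0,0,0]},{"fingers": 1,"xyz": [0,0,0.8],"angular": [0,0,0]},{"fingers": 1,"xyz": [0,0,1.2],"angular": [0,0,0]},{"fingers": 1,"xyz": [0,0,1.6],"angular": [0,0,0]},{"fingers": 1,"xyz": [0,0,2.0],"angular": [0,0,0]},{"fingers": 1,"xyz": [0,0,2.4],"angular": [0,0,0]},{"fingers": 1,"xyz": [0,0,2.7],"angular": [0,0,0]},{"fingers": 1,"xyz": [0,0,2.7],"angular": [0,0,0]}])

```text
clock: 12.58
position: [0.5724, 0.368, 0.1342]
ee_rot: [-0.154, -3.138, 0.0]
force: [0.1, 0.0, -4.9]
width: 0.387
```

```bash
python3 s.py
```

```text
pos [0.5724 0.368  0.1342] jaw az 84.39 z [-2.e-04 -2.e-04 -1.e+00] F [ 0.1  0.  -4.9] T [-0.07 -0.05 -0.03] w 0.387 [-0.71  0.59  0.1   1.52 -0.07  1.04  0.88]
```

Emit:
jog_arm(moves=[{"fingers": 1,"xyz": [0,0,0.4],"angular": [0,0,0]},{"fingers": 1,"xyz": [0,0,0.8],"angular": [0,0,0]},{"fingers": 1,"xyz": [0,0,1.2],"angular": [0,0,0]},{"fingers": 1,"xyz": [0,0,1.6],"angular": [0,0,0]},{"fingers": 1,"xyz": [0,0,2.0],"angular": [0,0,0]},{"fingers": 1,"xyz": [0,0,2.3],"angular": [0,0,0]},{"fingers": 1,"xyz": [0,0,2.3],"angular": [0,0,0]},{"fingers": 1,"xyz": [0,0,2.3],"angular": [0,0,0]}])

```text
clock: 13.58
position: [0.5724, 0.3681, 0.1115]
ee_rot: [-0.154, -3.138, -0.0]
force: [0.8, -0.7, -5.1]
width: 0.388
```

```bash
python3 s.py
```

```text
pos [0.5724 0.3681 0.1115] jaw az 84.39 z [-0.  0. -1.] F [ 0.8 -0.7 -5.1] T [-0.05 -0.04 -0.01] w 0.388 [-0.71  0.61  0.1   1.54 -0.07  0.99  0.88]
```

Emit:
jog_arm(moves=[{"fingers": 1,"xyz": [0,0,0.4],"angular": [0,0,0]},{"fingers": 1,"xyz": [0,0,0.8],"angular": [0,0,0]},{"fingers": 1,"xyz": [0,0,1.1],"angular": [0,0,0]},{"fingers": 1,"xyz": [0,0,1.3],"angular": [0,0,0]},{"fingers": 1,"xyz": [0,0,1.3],"angular": [0,0,0]},{"fingers": 1,"xyz": [0,0,1.3],"angular": [0,0,0]}])

```text
clock: 14.32
position: [0.5726, 0.3681, 0.0988]
ee_rot: [0.154, 3.138, 0.0]
force: [-0.3, -1.2, -0.5]
width: 0.385
```

```bash
python3 s.py
```

```text
pos [0.5726 0.3681 0.0988] jaw az 84.39 z [ 3.e-04  2.e-04 -1.e+00] F [-0.3 -1.2 -0.5] T [-0.2   0.13  0.01] w 0.385 [-0.71  0.62  0.1   1.55 -0.07  0.97  0.88]
```

On the lugs: the spring pushes up by about 4.4 N. Now I'll turn gently toward the expected slot, about 10° away.

Emit:
jog_arm(moves=[{"fingers": 1,"xyz": [0,0,0.1],"angular": [0,0,0.03]},{"fingers": 1,"xyz": [0,0,0.1],"angular": [0,0,0.06]},{"fingers": 1,"xyz": [0,0,0.1],"angular": [0,0,0.09]},{"fingers": 1,"xyz": [0,0,0.1],"angular": [0,0,0.12]},{"fingers": 1,"xyz": [0,0,0.1],"angular": [0,0,0.12]}])

```text
clock: 14.95
position: [0.5726, 0.3683, 0.0976]
ee_rot: [0.343, 3.122, 0.0]
force: [0.7, -0.3, 0.3]
width: 0.385
```

```bash
python3 s.py
```

```text
pos [0.5726 0.3683 0.0976] jaw az 77.48 z [ 4.e-04  3.e-04 -1.e+00] F [ 0.7 -0.3  0.3] T [ 0.14 -0.11 -0.  ] w 0.385 [-0.73  0.63  0.13  1.56 -0.09  0.97  0.78]
```

Emit:
jog_arm(moves=[{"fingers": 1,"xyz": [0,0,0.05],"angular": [0,0,0.025]},{"fingers": 1,"xyz": [0,0,0.05],"angular": [0,0,0.05]},{"fingers": 1,"xyz": [0,0,0.05],"angular": [0,0,0.05]}])

```text
clock: 15.32
position: [0.5726, 0.3682, 0.097]
ee_rot: [0.42, 3.113, 0.0]
force: [1.0, 1.5, 0.9]
width: 0.386
```

```bash
python3 s.py
```

```text
pos [0.5726 0.3682 0.097 ] jaw az 74.62 z [ 3.e-04  2.e-04 -1.e+00] F [1.  1.5 0.9] T [ 0.18 -0.28 -0.02] w 0.386 [-0.74  0.63  0.14  1.56 -0.1   0.96  0.74]
```

Emit:
jog_arm(moves=[{"fingers": 1,"xyz": [0,0,0.05],"angular": [0,0,0.025]},{"fingers": 1,"xyz": [0,0,0.05],"angular": [0,0,0.05]},{"fingers": 1,"xyz": [0,0,0.05],"angular": [0,0,0.05]}])

```text
clock: 15.7
position: [0.5727, 0.3682, 0.0965]
ee_rot: [0.498, 3.101, 0.0]
force: [2.0, 0.5, 1.6]
width: 0.392
```

```bash
python3 s.py
```

```text
pos [0.5727 0.3682 0.0965] jaw az 71.75 z [ 4.e-04  2.e-04 -1.e+00] F [2.  0.5 1.6] T [ 0.25 -0.32 -0.01] w 0.392 [-0.75  0.63  0.16  1.56 -0.11  0.96  0.69]
```

Emit:
jog_arm(moves=[{"fingers": 1,"xyz": [0,0,0],"angular": [0,0,0.025]},{"fingers": 1,"xyz": [0,0,0],"angular": [0,0,0.05]},{"fingers": 1,"xyz": [0,0,0],"angular": [0,0,0.05]}])

```text
clock: 16.08
position: [0.5727, 0.3682, 0.0965]
ee_rot: [0.576, 3.088, 0.0]
force: [1.7, 1.3, 0.8]
width: 0.39
```

```bash
python3 s.py
```

```text
pos [0.5727 0.3682 0.0965] jaw az 68.89 z [ 4.e-04  2.e-04 -1.e+00] F [1.7 1.3 0.8] T [ 0.35 -0.45  0.01] w 0.39 [-0.76  0.63  0.17  1.56 -0.12  0.96  0.65]
```

Run:
```python
from h import *
im=imaging.get_image('wrist')[:,:,::-1].copy(); s=imaging.get_image('scene')[:,:,::-1]
cv2.imwrite('pics/w6.png',im); cv2.imwrite('pics/s6.png',s)
f=lambda im,x,y,w=80,h=60,W=400,H=300:cv2.resize(im[y:y+h,x:x+w],(W,H),interpolation=cv2.INTER_CUBIC)
cv2.imwrite('pics/z6.png',np.hstack([f(im,220,200,200,200,400,400),f(s,160,235,80,80,400,400)]))
```

```text
(no output)
```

View pics/z6.png

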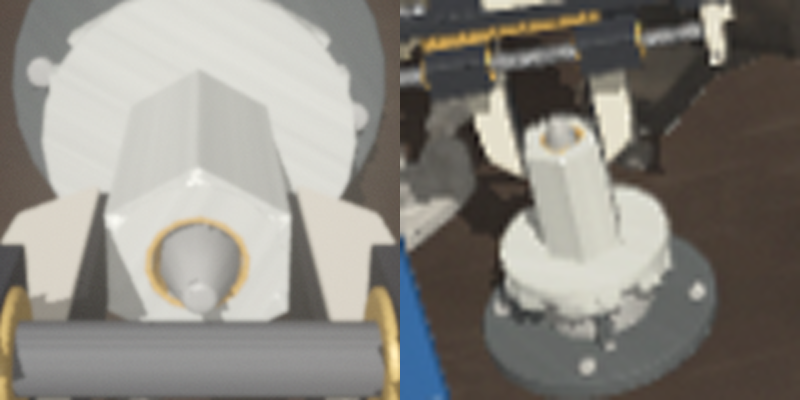

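The picture shows the hub upright on the rod, still standing on the lugs. The eye-estimated slot angle has passed without a snap, so I'll go on turning by feel.

Emit:
jog_arm(moves=[{"fingers": 1,"xyz": [0,0,0],"angular": [0,0,0.03]},{"fingers": 1,"xyz": [0,0,0],"angular": [0,0,0.06]},{"fingers": 1,"xyz": [0,0,0],"angular": [0,0,0.09]},{"fingers": 1,"xyz": [0,0,0],"angular": [0,0,0.12]},{"fingers": 1,"xyz": [0,0,0],"angular": [0,0,0.12]}])

```text
clock: 16.8
position: [0.5727, 0.3681, 0.0965]
ee_rot: [0.76, 3.048, 0.0]
force: [2.8, 1.8, 0.9]
width: 0.382
```

```bash
python3 s.py
python3 - <<'E'
from h import *
for a in(164.8,):
    print('lug pred',proj('scene',[.574+.040*np.cos(np.radians(a)),.3675+.040*np.sin(np.radians(a)),.041]))
E
```

```text
pos [0.5727 0.3681 0.0965] jaw az 62.0 z [ 4.e-04  1.e-04 -1.e+00] F [2.8 1.8 0.9] T [ 0.49 -0.76 -0.01] w 0.382 [-0.78  0.63  0.2   1.56 -0.14  0.96  0.55]
lug pred [200.11737796 296.18975109]
```

Emit:
jog_arm(moves=[{"fingers": 1,"xyz": [0,0,0],"angular": [0,0,0.03]},{"fingers": 1,"xyz": [0,0,0],"angular": [0,0,0.06]},{"fingers": 1,"xyz": [0,0,0],"angular": [0,0,0.09]},{"fingers": 1,"xyz": [0,0,0],"angular": [0,0,0.12]},{"fingers": 1,"xyz": [0,0,0],"angular": [0,0,0.12]}])

```text
clock: 17.42
position: [0.5727, 0.3681, 0.0965]
ee_rot: [0.943, 2.996, 0.0]
force: [5.3, 1.7, 0.7]
width: 0.386
```

```bash
python3 s.py
```

```text
pos [0.5727 0.3681 0.0965] jaw az 55.08 z [ 5.e-04  1.e-04 -1.e+00] F [5.3 1.7 0.7] T [ 0.49 -1.1  -0.01] w 0.386 [-0.8   0.63  0.23  1.56 -0.17  0.97  0.45]
```

Emit:
jog_arm(moves=[{"fingers": 1,"xyz": [0,0,0],"angular": [0,0,0.03]},{"fingers": 1,"xyz": [0,0,0],"angular": [0,0,0.06]},{"fingers": 1,"xyz": [0,0,0],"angular": [0,0,0.09]},{"fingers": 1,"xyz": [0,0,0],"angular": [0,0,0.09]}])

```text
clock: 17.92
position: [0.5727, 0.3682, 0.0966]
ee_rot: [1.077, 2.951, 0.001]
force: [4.7, 1.7, 0.7]
width: 0.388
```

```bash
python3 s.py
```

```text
pos [0.5727 0.3682 0.0966] jaw az 49.9 z [ 5.e-04  2.e-04 -1.e+00] F [4.7 1.7 0.7] T [ 0.5  -1.09  0.02] w 0.388 [-0.81  0.63  0.26  1.57 -0.18  0.97  0.37]
```

Emit:
jog_arm(moves=[{"fingers": 1,"xyz": [0,0.06,0],"angular": [0,0,0.02]},{"fingers": 1,"xyz": [-0.02,0.1,0],"angular": [0,0,0.04]},{"fingers": 1,"xyz": [-0.02,0.1,0],"angular": [0,0,0.05]},{"fingers": 1,"xyz": [-0.02,0.1,0],"angular": [0,0,0.05]}])

```text
clock: 18.42
position: [0.5727, 0.3683, 0.0957]
ee_rot: [-1.148, -2.924, 0.002]
force: [2.5, -0.1, -4.6]
width: 0.382
```

```bash
python3 s.py
```

```text
pos [0.5727 0.3683 0.0957] jaw az 47.13 z [-0.0013 -0.001  -1.    ] F [ 2.5 -0.1 -4.6] T [ 0.06 -0.67 -0.02] w 0.382 [-0.82  0.64  0.27  1.56 -0.19  0.97  0.33]
```

Emit:
jog_arm(moves=[{"fingers": 1,"xyz": [0,0,0],"angular": [0,0,0.025]},{"fingers": 1,"xyz": [0,0,0],"angular": [0,0,0.05]},{"fingers": 1,"xyz": [0,0,0],"angular": [0,0,0.05]}])

```text
clock: 18.8
position: [0.5727, 0.3685, 0.096]
ee_rot: [-1.221, -2.894, 0.002]
force: [1.9, 0.2, -5.8]
width: 0.392
```

```bash
python3 s.py
```

```text
pos [0.5727 0.3685 0.096 ] jaw az 44.25 z [-1.e-03 -7.e-04 -1.e+00] F [ 1.9  0.2 -5.8] T [ 0.01 -0.45  0.01] w 0.392 [-0.83  0.64  0.28  1.56 -0.2   0.97  0.29]
```

It snapped at jaw azimuth 47–44°: the upward push dropped away. Now I'll lower it onto the seat.

Emit:
jog_arm(moves=[{"fingers": 1,"xyz": [0,0.03,0.1],"angular": [0,0,0]},{"fingers": 1,"xyz": [0,0.05,0.2],"angular": [0,0,0]},{"fingers": 1,"xyz": [0,0.05,0.25],"angular": [0,0,0]},{"fingers": 1,"xyz": [0,0.05,0.25],"angular": [0,0,0]}])

```text
clock: 19.3
position: [0.5734, 0.3691, 0.0938]
ee_rot: [-1.22, -2.895, 0.0]
force: [-0.2, -0.4, -4.4]
width: 0.388
```

```bash
python3 s.py
```

```text
pos [0.5734 0.3691 0.0938] jaw az 44.29 z [-3.e-04 -1.e-04 -1.e+00] F [-0.2 -0.4 -4.4] T [-0.06  0.06 -0.02] w 0.388 [-0.83  0.64  0.28  1.57 -0.2   0.97  0.29]
```

Lateral load is gone. A little further down, until the seat takes the weight.

Emit:
jog_arm(moves=[{"fingers": 1,"xyz": [0,0,0.05],"angular": [0,0,0]},{"fingers": 1,"xyz": [0,0,0.1],"angular": [0,0,0]},{"fingers": 1,"xyz": [0,0,0.1],"angular": [0,0,0]}])

```text
clock: 19.68
position: [0.5737, 0.3692, 0.0934]
ee_rot: [1.22, 2.895, 0.001]
force: [-1.3, -1.2, 0.9]
width: 0.388
```

```bash
python3 s.py
```

```text
pos [0.5737 0.3692 0.0934] jaw az 44.28 z [ 3.e-04  4.e-04 -1.e+00] F [-1.3 -1.2  0.9] T [-0.27  0.41  0.02] w 0.388 [-0.83  0.64  0.28  1.57 -0.2   0.96  0.29]
```

Contact at TCP z = 0.0934, exactly the predicted seated height. Releasing and retracting straight up.

Emit:
jog_arm(moves=[{"fingers": 0.1,"xyz": [0,0,0.05],"angular": [0,0,0]},{"fingers": -0.3,"xyz": [0,0,0.05],"angular": [0,0,0]},{"fingers": -0.6,"xyz": [0,0,0.05],"angular": [0,0,0]},{"fingers": -0.6,"xyz": [0,0,0.05],"angular": [0,0,0]},{"fingers": -0.6,"xyz": [0,0,0],"angular": [0,0,0]},{"fingers": -0.6,"xyz": [0,0,-3],"angular": [0,0,0]},{"fingers": -0.6,"xyz": [0,0,-7],"angular": [0,0,0]},{"fingers": -0.6,"xyz": [0,0,-12],"angular": [0,0,0]},{"fingers": -0.6,"xyz": [0,0,-16],"angular": [0,0,0]},{"fingers": -0.6,"xyz": [0,0,-16],"angular": [0,0,0]},{"fingers": -0.6,"xyz": [0,0,-16],"angular": [0,0,0]}])

```text
clock: 21.05
position: [0.5733, 0.369, 0.2524]
ee_rot: [-1.22, -2.894, 0.001]
force: [0.3, -0.4, -0.3]
width: 0.797
```

```bash
python3 s.py
python3 - <<'E'
from h import *
st=arm.observe();im=imaging.get_image('wrist')[:,:,::-1].copy(); s=imaging.get_image('scene')[:,:,::-1]
np.save('st7.npy',st,allow_pickle=True);cv2.imwrite('pics/w7.png',im); cv2.imwrite('pics/s7.png',s)
f=lambda im,x,y,w=80,h=60,W=400,H=300:cv2.resize(im[y:y+h,x:x+w],(W,H),interpolation=cv2.INTER_CUBIC)
cv2.imwrite('pics/z7.png',np.hstack([cv2.resize(im[60:360,170:470],(400,400)),f(s,160,235,80,80,400,400)]))
for z in(.118,.038): print('scene pred z',z,proj('scene',[.574,.3675,z]),'wrist',proj('wrist',[.574,.3675,z],st))
E
```

```text
pos [0.5733 0.369  0.2524] jaw az 44.29 z [-6.e-04 -2.e-04 -1.e+00] F [ 0.3 -0.4 -0.3] T [-0.06 -0.01 -0.05] w 0.797 [-0.85  0.51  0.32  1.38 -0.16  1.28  0.26]
scene pred z 0.118 [192.3516962  262.82210178] wrist [319.55307797 224.1229482 ]
scene pred z 0.038 [198.20823685 287.21663242] wrist [319.37986212 201.31413707]
```

View pics/z7.png

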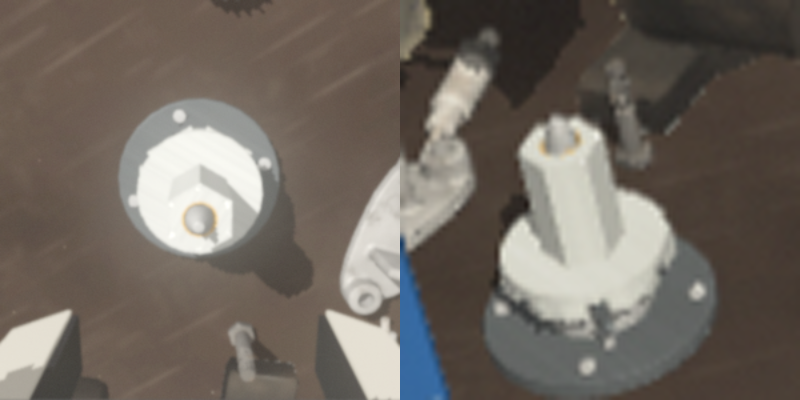

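The hub stands square on the arbor. Its bore top in the scene view is at (192,263), against (192.4,262.8) predicted for fully seated, and a lug shows in a slot. The gripper is clear.

```bash
python3 -c "
from cell import job; print(job.sign_off())"
```

```text
the job is handed in; nothing more can be done
None
```

The hub is fully seated on the arbor, and I signed the job off at about 21 s with the gripper open and about 16 cm clear above it.

I gripped the neck across its flats, lowered the hub square over the rod and rested it lightly on the spring key. Turning about 40° brought it to the snap. The upward push fell away, and I lowered it onto the seat and let go.

**Final checks**
- **Height:** contact came at tool height 0.0934 m, exactly the height predicted for fully seated.
- **Picture:** after release the scene camera put the top of the bore within about 0.5 px of the seated position, with a lug visible in a slot. No bystander was touched, as far as I saw.
- **Forces:** the readings I took, at the end of each move, never exceeded about 6 N.

**What disagreed**
- **Slot angle:** I read the slots from the rim as lying under the neck's corners. By feel they lie under the flats, as the task says, so the first expected snap angle passed without one.
- **Side load:** while turning, up to 5 N of side load built up from a grip about 1 mm off-centre. I corrected it before seating the hub.

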